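# Secure a fossil board in the preparation tray with a spring clamp

## Task

Get the fossil ready for air-scribing: pick up its board by the upright end strip, tuck the board's free edge, tilted down, under the lip of the grey tray, and lower the strip end until the board lies flat on the tray floor. Then squeeze the spring clamp open, lift it off the wooden caddy and let it close, well down, over the tray's high end wall and the board's strip together, to one side of the notch. Do not press on the bone, drop the board or disturb the bottle, brush and loose bone fragment.

Things in the scene. Friction and masses are not known exactly. Their poses are not given: they have to be found in the camera images.
- tray: Grey steel holding tray fixed on the bench, 167 (x) x 175 (y) mm. Origin: centre of its underside; z up; x points from the lipped wall to the high end wall. Floor top at z 6. Cavity inside: x -77.5 to 77.5, y -82.5 to 82.5 mm. Side walls 24 mm high, 5 mm thick.
- tray_lip (a point): Middle of the lower front edge of the lip, at (-66.5, 0, 24) mm in the tray's frame. The lip runs along the whole -x wall, overhangs the cavity by 11 mm (x -77.5 to -66.5), its underside 18 mm above the tray floor, its top at z 29. Axes as the tray's.
- tray_notch (a point): Middle of the bottom of the notch in the high end wall, at (80.5, 0, 28) mm in the tray's frame. The wall is 6 mm thick (x 77.5 to 83.5), its rim at z 60. The notch leaves room for a finger outside the board's strip; it is 80 mm wide (y -40 to 40). On each side of it stands a full-height piece of wall 47 mm wide (y 40 to 87, -40 to -87).
- tray_rim_left (a point): Top of the high end wall, mid thickness, left of the notch, at (80.5, 58, 60) mm in the tray's frame: a good place for the clamp.
- tray_rim_right (a point): Top of the high end wall, mid thickness, right of the notch, at (80.5, -58, 60) mm in the tray's frame: equally good.
- board: Plywood board 150 x 150 x 8 mm carrying a fossil, loose, 0.3 to 0.4 kg in all, flat on the bench. Origin: centre of its underside; z up; x points from the free edge (x -75) to the upright end strip, a wooden batten 10 mm thick (x 65 to 75), 150 mm long along y, its top 54 mm above the underside. On the tray floor the strip's top is flush with the tray's rim.
- board_edge (a point): Middle of the free edge, at the underside: (-75, 0, 0) mm in the board's frame.
- board_strip (a point): Top middle of the upright strip, (70, 0, 54) mm in the board's frame: the place to grasp, from above, fingers closing along the board's x on 10 mm. The board's face lies 46 mm lower, and more than 30 mm of it is bare between strip and bone.
- bone: The fossil, a red-brown limb bone 126 mm long bedded in grey stone, glued on the board and part of it, roughly along the board's y; highest point under 45 mm above the board's face. Origin: on the board's top face, at its centre.
- caddy: Open wooden tool caddy fixed on the bench, 100 (x) x 190 (y) x 70 (high) mm, walls 8 mm thick. Origin: centre of its underside. The clamp is parked on its +x wall (x 42 to 50). Its contents are lower than 80 mm.
- clamp: Spring clamp 126 mm long, 26 wide (y), 0.1 kg: works like a clothes peg, squeezing the orange handles (up) opens the jaws (down). Origin: centre of the 20 mm thick spring barrel (pivot), which rests on the caddy wall's top when parked, upright, 80 mm above the bench. z points to the handles, x across the jaws (caddy's x when parked). This body is the -x half.
- clamp_handle (a point): Outer face of the body's handle near its tip, (-31, 0, 65) mm in the clamp's frame. The handle tips are 74 mm above the pivot, 66 mm apart over their outer faces when parked, 30 mm apart and near parallel when fully squeezed (a stop); handles 24 mm wide along y. Squeeze along the clamp's x from above.
- clamp_jaw (a joint): Clamp opening angle, rad: 0 parked on the 8 mm wall, -0.15 shut, about 0.15 on 16 mm, 0.46 fully squeezed (a stop): then 29 mm between the pads and at least 27 mm between the arms. Each half turns by half of it when squeezed evenly. Spring force on each handle tip 7 N parked, 15 N fully squeezed.
- clamp_pad_fixed (a point): Face of the jaw pad of clamp, on its -x side, 46 mm below the pivot (pad tip 52 mm below).
- clamp_pad_moving (a point): Face of the other jaw pad, on the +x side, 46 mm below the pivot (pad tip 52 mm below).
- bottle: Bystander: upright amber bottle, 52 mm across, 115 mm high. Origin: centre of its base.
- brush: Bystander: wooden brush, 170 mm long, lying on the bench. Origin: on its underside.
- fragment: Bystander: loose lump of fossil bone, about 100 x 45 x 36 mm, on the bench. Origin: centre of its underside.

How it is judged:
By the outcome, as a careful person would: the job done as asked, in the order asked, and still so for the second after the job is handed in, with the robot touching nothing.
It also fails if it takes over 58 s, if anything falls off the work surface, if the arm or the gripper's body presses on something with over 40 N, if the wrist force passes 120 N, or if a joint passes its speed limit or range.

## Robot

A 7-joint arm with a two-finger parallel gripper is mounted at the origin on the work surface. World frame = base frame: x ahead of the robot, y to its left, z up, the work surface at z = 0. Lengths are in m, angles in rad, forces in N, time in s.
With the tool pointing down it reaches from about 0.425 to 0.925 m from the base axis. Payload 6.8 kg.
Tool frame: the origin (TCP) lies between the finger pads; the fingertips stand 22 mm ahead of it and the grasp point (between the pads) lies 3 mm ahead of it; z points along the fingers, y is the direction in which the jaws open and shut (so a half turn about z gives the same grasp; the last joint's range is limited). The gripper opens to 85 mm and grips with 20 to 120 N. Pads are 22 mm wide; open, the fingers measure 114 mm over their backs; the gripper's body (76 mm by 85 mm) begins 54 mm behind the grasp point. The pads swing forward as they close: fully open they stand 13 mm farther back than shut.
Start: joints at [-1.438, 0.477, 0.022, 1.555, -0.011, 1.109, -0.083], TCP at [0.161, 0.656, 0.253] pointing down, gripper open.
Joint ranges: [-2.96, 2.96], [-0.34, 2.1], [-1.41, 1.46], [0.24, 2.44], [-1.37, 4.51], [0.17, 1.92], [-2.96, 2.96]. Speed limits (rad/s): [2.39, 2.39, 3.14, 3.14, 3.14, 3.14, 3.14].

## Interface

Orientations are given as a unit quaternion [w, x, y, z].
In Python, from station import bot gives the robot as it stands. The module is installed in compiled form; this text tells all that it offers.
- The arm moves only by the tool drive_tool, never from a script. Its argument "series" is one flat list of numbers, 7 for each row, row after row: the opening, from -1 (shut) to 1 (fully open), then the shift along the tool's x, y, z in mm, then the turn, a rotation vector about the tool's x, y, z in rad. In form: [jaw, x, y, z, wx, wy, wz, jaw, x, y, z, wx, wy, wz, ...]. A call has 1 to 12 rows; each row shifts and turns the commanded pose from where the row before left it, along the tool's axes as they then stand; what a row does not reach is not made up. A row lasts 1/8 s, in which the tool goes at most 62.5 mm and 10.7 degrees, less where a joint would pass 70% of its speed; a pose out of reach is approached as far as the arm can. A call with a gripper value outside its range is refused whole. The fingers move at their own pace and stop on an object; "force" is the grip in N (left out, the last holds). Time passes only in rows, so rows that do not move let the fingers close. It gives the time, the measured TCP pose, the force and the opening at its end, in the units of the state.
- bot.get_obs(): the state, without advancing time (a new reading comes with each control period).
- bot.read_camera(name): name is "side" or "top" or "wrist"; returns a dict with "pixels" (384x512x3 uint8, blue, green, red), "camera_matrix" (3x3 intrinsics, pixels), "rvec" (rotation vector, rad) and "tvec" (3), from world to camera coordinates, as OpenCV has them. Camera axes: x right, y down, z forward; pixel columns grow to the right and rows downward; lengths in m; the calibration is good to about 2 mm. The wrist camera is an equidistant fisheye: a pixel r from the principal point sees the ray r / f radians off the axis. A picture is of the moment at which its call begins. There is no depth.
- bot.hand_in(): hands the job in, once; it reports no verdict.
The state is a dict: "t": time; "q": joint angles; "joint_vel": joint speeds; "joint_torque": joint torques, N m; "eef_pos": TCP position; "tool_rot": TCP orientation; "contact_force": force on the tool from outside, world axes, zero at the start; "torque": the same for the moment, N m; "gripper_width": opening from 0.0 (shut) to 1.0 (fully open).
Only numpy, scipy, OpenCV 4.12 (cv2) and the standard library are available. Lean on these libraries where they do the work, as an engineer would, in place of code of your own. Each camera call takes 0.05 s, during which the arm holds its last target. There are 200 camera calls.

## Working session

There is one attempt and no reset: what is moved stays moved. The work goes in short steps, Python scripts to look and compute and a tool call to move; the robot and the scene stay as the last step left them, time stands still between calls to the robot, and variables do not carry over. Pictures are saved under pics/ and viewed, about 8 in all and at most 12, crops included, and the job is handed in when it is done.

Besides the shell and the picture viewer there is one more tool, called after ">>>" by a JSON object that holds its "name" and its "arguments". drive_tool: Moves the arm, as the interface text tells. Its arguments: {"type":"object","properties":{"series":{"type":"array"},"force":{"type":"number"}},"required":["series"]}

```bash
mkdir -p pics
cat > h.py <<'E'
import cv2,numpy as np
from station import bot
from scipy.spatial.transform import Rotation as R
def snap(n,f=None):
    c=bot.read_camera(n)
    if f: cv2.imwrite('pics/'+f,c['pixels'])
    return c
def proj(c,P):
    return cv2.projectPoints(np.float64(P).reshape(-1,1,3),np.array(c['rvec']),np.array(c['tvec']),np.array(c['camera_matrix']),None)[0].reshape(-1,2)
def ray(c,uv,z):
    K=np.array(c['camera_matrix']);M=cv2.Rodrigues(np.float64(c['rvec']))[0]
    o=-M.T@np.float64(c['tvec']).ravel()
    out=[]
    for u,v in np.reshape(uv,(-1,2)):
        d=M.T@np.linalg.solve(K,[u,v,1]); out.append(o+d*(z-o[2])/d[2])
    return np.array(out)
E
python3 - <<'E'
from h import *
a=snap('top','top0.png');b=snap('side','side0.png')
cv2.imwrite('pics/top1.png',a['pixels'])
for c in(a,b):
    M=cv2.Rodrigues(np.float64(c['rvec']))[0];print(np.round(-M.T@np.float64(c['tvec']).ravel(),3),np.round(c['camera_matrix'],1).tolist())
o=bot.get_obs();print({k:np.round(v,3).tolist() for k,v in o.items()})
E
```

```text
[ 0.452 -0.026  1.181] [[417.5, 0.0, 255.1], [0.0, 417.5, 191.9], [0.0, 0.0, 1.0]]
[ 0.098 -0.525  0.867] [[417.6, 0.0, 258.8], [0.0, 417.6, 195.6], [0.0, 0.0, 1.0]]
{'t': 0.1, 'q': [-1.438, 0.478, 0.022, 1.556, -0.012, 1.109, -0.083], 'joint_vel': [0.001, -0.002, 0.001, -0.003, -0.001, 0.001, -0.001], 'joint_torque': [0.004, -59.776, 1.613, -28.196, 0.013, 0.005, 0.0], 'eef_pos': [0.161, 0.655, 0.252], 'tool_rot': [-0.0, 0.12, 0.993, -0.001], 'contact_force': [-0.076, -0.377, 0.455], 'torque': [-0.012, -0.011, -0.005], 'gripper_width': 0.997}
```

View pics/top0.png

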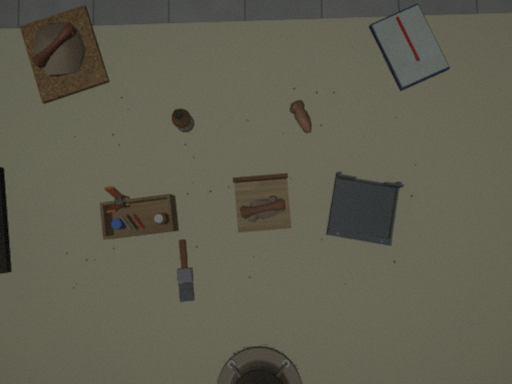

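View pics/side0.png

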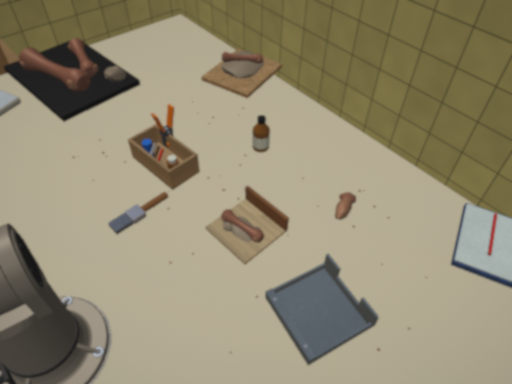

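The top view has world x up and y to the left: board near (263,205), tray near (363,210), caddy near (138,215) with the clamp near (118,198), bottle (182,120), brush (185,270) and fragment (302,115). Next I'll take an enlarged view to get the corners.

Run:
```python
from h import *
a=cv2.imread('pics/top0.png')
p=cv2.resize(a[165:250,225:410],None,fx=4.3,fy=4.3,interpolation=cv2.INTER_CUBIC)
q=cv2.resize(a[180:242,92:182],None,fx=3.4,fy=3.4,interpolation=cv2.INTER_CUBIC)
o=np.zeros((600,800,3),np.uint8);o[:p.shape[0],:p.shape[1]]=p
o[370:370+q.shape[0],:q.shape[1]]=q
s=cv2.imread('pics/side0.png');r=cv2.resize(s[95:190,120:205],None,fx=2.4,fy=2.4,interpolation=cv2.INTER_CUBIC);o[370:370+r.shape[0],400:400+r.shape[1]]=r
cv2.imwrite('pics/c1.png',cv2.convertScaleAbs(o,alpha=1.7))
```

```text
(no output)
```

View pics/c1.png

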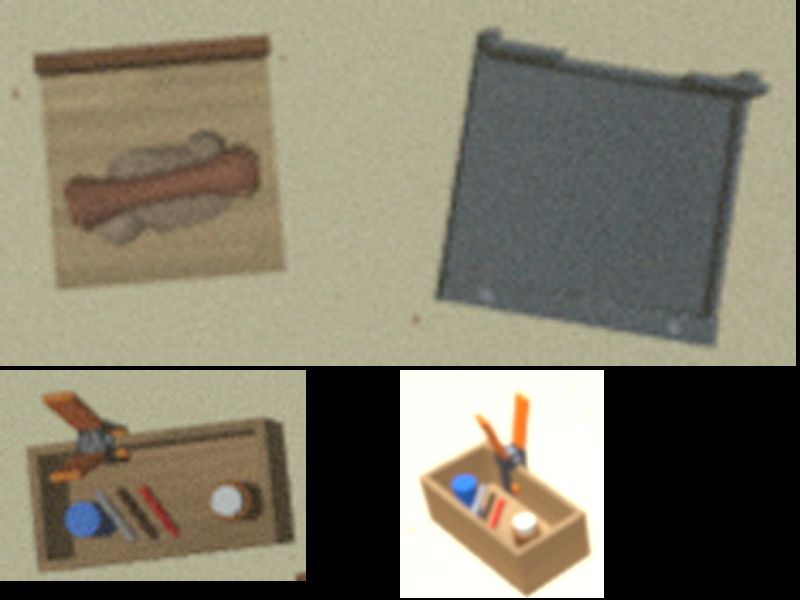

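The crop shows the board strip's top corners at about (35,55)–(270,53). The tray's lip corners are (437,298) and (717,345), and its rim ends (480,30) and (768,82). The clamp barrel is at (97,440), with the handles splayed along the caddy's x. Next I'll fit the poses.

```bash
cat > fit.py <<'E'
from h import *
from scipy.optimize import least_squares
def fit(c,P,uv,z=0):
    P=np.float64(P)/1000
    def W(p): 
        return R.from_euler('z',p[2]).apply(P)+[p[0],p[1],z]
    r=min((least_squares(lambda p:(proj(c,W(p))-uv).ravel(),[.4,0,t],x_scale=[.1,.1,.3]) for t in(-.3,.3)),key=lambda r:r.cost)
    return r.x,np.round(r.fun.reshape(-1,2),1).tolist()
E
python3 - <<'E'
from fit import *
c=snap('top')
f=lambda L,s,ox,oy,y0=0:np.array([[(u+.5)/s-.5+ox,(v-y0+.5)/s-.5+oy] for u,v in L])
for n,P,L in [('board',[(75,75,54),(75,-75,54),(65,-75,54),(65,75,54),(-75,75,8),(-75,-75,8)],f([(35,55),(268,37),(270,53),(36,73),(57,288),(285,270)],4.3,225,165)),
 ('tray',[(-83.5,87.5,29),(-83.5,-87.5,29),(83.5,87,60),(83.5,-87,60)],f([(437,298),(717,345),(480,28),(768,82)],4.3,225,165)),
 ('caddy',[(50,95,70),(50,-95,70),(-50,-95,70),(-50,95,70)],f([(28,448),(268,420),(277,545),(40,570)],3.4,92,180,370))]:
    x,r=fit(c,P,L);print(n,np.round(x,4),r)
print('clamp',ray(c,f([(97,440)],3.4,92,180,370),.085))
E
```

```text
board [ 0.5101 -0.0218  0.0596] [[-0.4, 0.0], [0.4, -0.3], [0.3, -0.4], [-0.4, -0.5], [-0.2, 0.7], [0.2, 0.6]]
tray [ 0.4882 -0.2976 -0.1863] [[0.3, -0.2], [-1.1, -0.5], [1.6, 1.4], [-0.8, -0.7]]
caddy [0.4792 0.3144 0.0885] [[0.2, -0.7], [-0.3, -0.2], [0.5, 0.2], [-0.4, 0.6]]
clamp [[0.52299794 0.35379634 0.085     ]]
```

```bash
cat > plan.py <<'E'
from h import *
def pose(x,y,z,yaw,tilt=0):
    # tool y at heading yaw, tilted up by tilt; tool z down/outward
    ty=np.array([np.cos(yaw)*np.cos(tilt),np.sin(yaw)*np.cos(tilt),np.sin(tilt)])
    tx=np.array([np.sin(yaw),-np.cos(yaw),0])*-1
    # tx x ty = tz must point down
    tz=np.cross(tx,ty)
    return np.array([x,y,z]),R.from_matrix(np.c_[tx,ty,tz])
def now():
    o=bot.get_obs();q=o['tool_rot'];return np.array(o['eef_pos']),R.from_quat([q[1],q[2],q[3],q[0]])
def rows(a,b,n,polar=False):
    rv=(a[1].inv()*b[1]).as_rotvec()
    out=[];Rp=a[1];pp=a[0]
    pol=lambda p:np.array([np.hypot(p[0],p[1]),np.arctan2(p[1],p[0]),p[2]])
    for i in range(1,n+1):
        s=i/n;Rn=a[1]*R.from_rotvec(rv*s)
        if polar: r=pol(a[0])*(1-s)+pol(b[0])*s;pn=np.array([r[0]*np.cos(r[1]),r[0]*np.sin(r[1]),r[2]])
        else: pn=a[0]*(1-s)+b[0]*s
        t=Rp.inv().apply(pn-pp)*1000;w=(Rp.inv()*Rn).as_rotvec()
        out.append(list(np.round(t,1))+list(np.round(w,3)));Rp,pp=Rn,pn
    for r in out:print(', '.join('%g'%v for v in r))
E
python3 - <<'E'
from plan import *
a=now();print(np.round(a[1].as_matrix(),2).tolist())
b=pose(.56,-.018,.20,.06);print(np.round(b[1].as_matrix(),2).tolist())
rows(a,b,12,True)
E
```

```text
[[-0.97, 0.24, -0.0], [0.24, 0.97, -0.0], [-0.0, -0.0, -1.0]]
[[-0.06, 1.0, 0.0], [1.0, 0.06, 0.0], [0.0, 0.0, -1.0]]
-75.3, -13.8, 4.4, -0, 0, 0.106
-74.1, -14.3, 4.4, -0, 0, 0.106
-73, -14.8, 4.4, -0, 0, 0.106
-71.8, -15.3, 4.4, -0, 0, 0.106
-70.6, -15.7, 4.4, -0, 0, 0.106
-69.4, -16.2, 4.4, -0, 0, 0.106
-68.2, -16.6, 4.4, -0, 0, 0.106
-67, -17, 4.4, -0, 0, 0.106
-65.8, -17.4, 4.4, -0, 0, 0.106
-64.5, -17.8, 4.4, -0, 0, 0.106
-63.3, -18.1, 4.4, -0, 0, 0.106
-62.1, -18.4, 4.4, -0, 0, 0.106
```

>>> {"name": "drive_tool", "arguments": {"series": [1,-58,-13,3,0,0,0.08,1,-58,-13,3,0,0,0.08,1,-58,-13,3,0,0,0.08,1,-58,-13,3,0,0,0.08,1,-58,-13,3,0,0,0.09,1,-58,-13,3,0,0,0.09,1,-58,-13,3,0,0,0.09,1,-58,-13,3,0,0,0.09,1,-58,-13,3,0,0,0.09,1,-58,-13,3,0,0,0.09,1,-58,-13,3,0,0,0.09,1,-58,-13,3,0,0,0.09], "force": 60}}

```text
t: 1.65
eef_pos: [0.5719, 0.1096, 0.2171]
tool_rot: [0.0, 0.599, 0.801, 0.0]
contact_force: [0.7, 0.4, 0.5]
gripper_width: 0.999
```

Run:
```python
from plan import *
a=now();print(a[0],np.round(bot.get_obs()['q'],2));rows(a,pose(.56,-.018,.18,.06),4,True)
```

```text
[0.57189059 0.10961441 0.2171004 ] [-0.62  0.38  0.42  1.84 -0.19  0.96  0.17]
-31.1, -9.5, 9.3, 0, 0, 0.057
-30.9, -9.4, 9.3, 0, 0, 0.057
-30.6, -9.3, 9.3, 0, 0, 0.057
-30.3, -9.2, 9.3, 0, 0, 0.057
```

>>> {"name": "drive_tool", "arguments": {"series": [-0.3,-31,-9.5,9,0,0,0.057,-0.3,-31,-9.5,9,0,0,0.057,-0.3,-31,-9.5,9,0,0,0.057,-0.3,-30,-9,9,0,0,0.057,-0.3,0,0,0,0,0,0,-0.3,0,0,0,0,0,0]}}

```text
t: 2.4
eef_pos: [0.5601, -0.0156, 0.1812]
tool_rot: [-0.0, 0.684, 0.729, 0.0]
contact_force: [0.4, 0.6, -0.4]
gripper_width: 0.348
```

Run:
```python
from plan import *
a=now();print(a[0],a[1].as_euler('xyz'))
c=snap('wrist');p=c['pixels'];print(c['camera_matrix'])
cv2.imwrite('pics/w1.png',cv2.resize(p,(800,600)))
```

```text
[ 0.56006188 -0.01560271  0.18124611] [-3.14156238e+00 -4.84366275e-04  1.63377674e+00]
[[297.31863964   0.         250.23787734]
 [  0.         297.31863964 189.83041907]
 [  0.           0.           1.        ]]
```

View pics/w1.png

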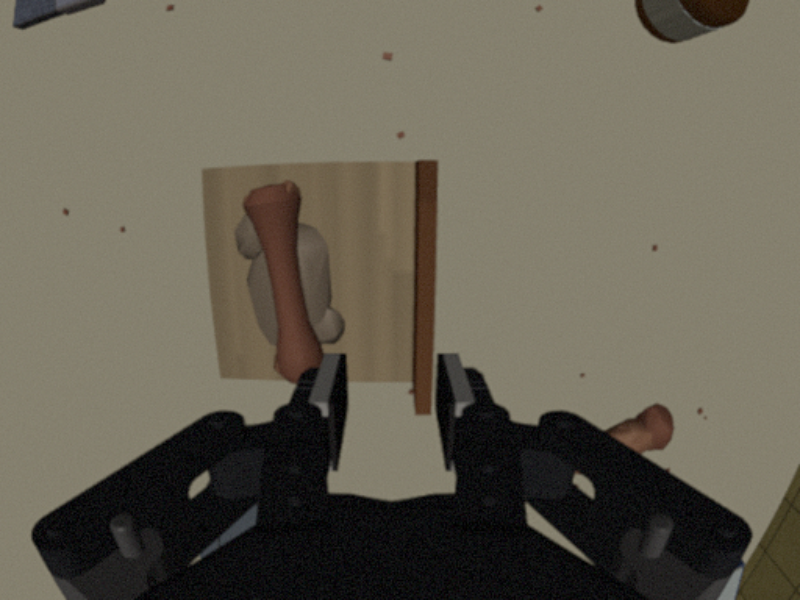

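The wrist view shows the strip's top from (427,160) to (422,413) and the board's free edge from (203,170) to (220,378). Next I'll convert these with the fisheye model.

```bash
cat >> h.py <<'E'
def wray(c,uv,z):
    K=np.array(c['camera_matrix']);M=cv2.Rodrigues(np.float64(c['rvec']))[0]
    o=-M.T@np.float64(c['tvec']).ravel();out=[]
    for u,v in np.reshape(uv,(-1,2)):
        x=np.array([(u-K[0,2])/K[0,0],(v-K[1,2])/K[1,1]]);t=np.hypot(*x)
        d=M.T@np.r_[x/t*np.sin(t),np.cos(t)];out.append(o+d*(z-o[2])/d[2])
    return np.array(out)
E
python3 - <<'E'
from plan import *
c=snap('wrist')
s=.64
print(np.round(wray(c,np.array([(416,161),(438,160),(431,413),(414,413)])*s,.054),4))
print(np.round(wray(c,np.array([(203,170),(220,378)])*s,.008),4))
print(np.round(c['tvec'],3).ravel(),now()[0])
E
```

```text
[[ 0.5687  0.0588  0.054 ]
 [ 0.5803  0.0603  0.054 ]
 [ 0.5895 -0.0884  0.054 ]
 [ 0.5791 -0.0889  0.054 ]]
[[ 0.4318  0.0497  0.008 ]
 [ 0.4398 -0.099   0.008 ]]
[-0.558 -0.065  0.295] [ 0.56031335 -0.01495191  0.18144547]
```

>>> {"name": "drive_tool", "arguments": {"series": [-0.3,-2,19,20,0,0,0,-0.3,0,0,40,0,0,0,-0.3,0,0,40,0,0,0,-0.3,0,0,20,0,0,0,-0.3,0,0,11,0,0,0,-0.3,0,0,0,0,0,0,-1,0,0,0,0,0,0,-1,0,0,0,0,0,0,-1,0,0,0,0,0,0], "force": 60}}

```text
t: 3.62
eef_pos: [0.5799, -0.0172, 0.0516]
tool_rot: [0.001, 0.685, 0.729, 0.001]
contact_force: [-0.8, 0.8, 6.8]
gripper_width: 0.103
```

Run:
```python
from plan import *
o=bot.get_obs();a=now();print(a[0],o['gripper_width'],np.round(o['contact_force'],1),a[1].as_euler('xyz'))
c=snap('top','t2.png')
```

```text
[ 0.57991933 -0.01721679  0.05164951] 0.10256162241541725 [-0.8  0.8  6.8] [ 3.13936778e+00 -2.87018196e-04  1.63263025e+00]
```

>>> {"name": "drive_tool", "arguments": {"series": [-1,0,0,-5,0,0,0,-1,0,0,-20,0,0,0,-1,0,0,-40,0,0,0,-1,0,0,-45,0,0,0,-1,0,0,-40,0,0,0,-1,0,0,-20,0,0,0]}}

```text
t: 4.42
eef_pos: [0.5797, -0.0175, 0.2239]
tool_rot: [0.001, 0.685, 0.728, 0.002]
contact_force: [-0.6, -0.3, -4.0]
gripper_width: 0.1
```

Run:
```python
from h import *
o=bot.get_obs();print(o['gripper_width'],np.round(o['contact_force'],1),np.round(o['torque'],2),o['eef_pos'])
a=cv2.imread('pics/top0.png');s=cv2.imread('pics/side0.png')
p=cv2.resize(a[165:250,320:410],None,fx=6.5,fy=6.5,interpolation=cv2.INTER_CUBIC)
q=cv2.resize(s[250:365,260:382],None,fx=4,fy=4,interpolation=cv2.INTER_CUBIC)
q2=np.zeros((p.shape[0],800-0-0,3),np.uint8)
# top crop scaled to 5 wide 
p=cv2.resize(a[167:247,325:407],None,fx=4.8,fy=4.8,interpolation=cv2.INTER_CUBIC)
q=cv2.resize(s[254:362,262:380],None,fx=3.4,fy=3.4,interpolation=cv2.INTER_CUBIC)
O=np.zeros((400,800,3),np.uint8);O[:p.shape[0],:p.shape[1]]=p;O[:q.shape[0],399:399+q.shape[1]]=q[:,:401]
cv2.imwrite('pics/c2.png',cv2.convertScaleAbs(O,alpha=2.2))
```

```text
0.09971049465248026 [-0.6 -0.3 -4. ] [ 0.02 -0.26 -0.01] [ 0.57973262 -0.01754124  0.22387128]
```

View pics/c2.png

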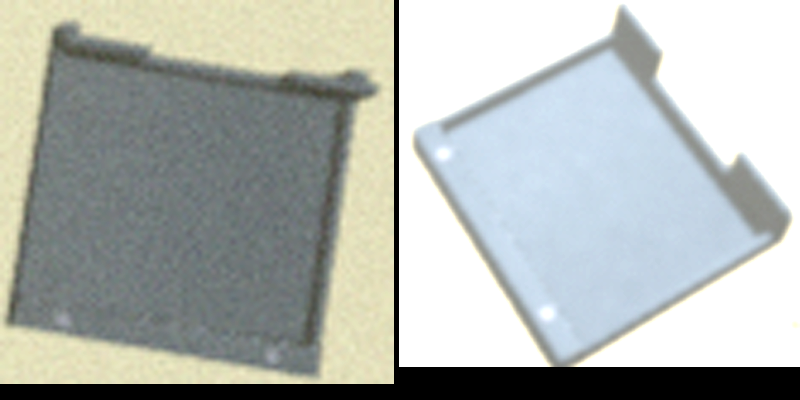

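The top crop gives the lip's right corner at (319,376), left base corner at (8,322), notch edges at x=152 and x=285, and the rim's right end at (377,84). The side crop gives the rim points (622,7), (661,53), (741,154) and (791,213), and the lip corners (417,128) and (557,352). I'll fit these jointly.

Run:
```python
from h import *
from scipy.optimize import least_squares
ct=snap('top');cs=snap('side')
g=lambda L,s,ox,oy,x0=0:np.array([[(u-x0+.5)/s-.5+ox,(v+.5)/s-.5+oy] for u,v in L])
Ps=np.array([(-83.5,87.5,29),(-83.5,-87.5,29),(83.5,87,60),(83.5,40,60),(83.5,-40,60),(83.5,-87,60)])/1e3
us=g([(417,128),(557,352),(622,7),(661,53),(741,154),(791,213)],3.4,262,254,399)
Pt=np.array([(-83.5,87.5,0),(-83.5,-87.5,29),(83.5,87,60),(83.5,40,60),(83.5,-40,60),(83.5,-87,60)])/1e3
ut=g([(8,322),(319,376),(76,26),(152,48),(285,73),(377,84)],4.8,325,167)
W=lambda p,P:R.from_euler('z',p[2]).apply(P)+[p[0],p[1],0]
ft=lambda p:(proj(ct,W(p,Pt))-ut).ravel();fs=lambda p:(proj(cs,W(p,Ps))-us).ravel()
for n,f in(('t',ft),('s',fs),('both',lambda p:np.r_[ft(p),fs(p)])):
    r=least_squares(f,[.488,-.3,-.186],x_scale=[.1,.1,.3],loss='soft_l1');print(n,np.round(r.x,4),np.round(r.fun,1))
```

```text
t [ 0.4863 -0.3    -0.1938] [-0.6  0.2 -0.1  0.4 -1.4  1.   0.1 -0.6  2.1 -0.8  0.4 -0.1]
s [ 0.4801 -0.3005 -0.2017] [-2.6  0.1 -0.3  4.   0.6 -1.9  1.3  0.1  0.2 -1.  -0.2 -0.1]
both [ 0.4833 -0.2998 -0.2005] [-0.8  1.  -0.4  1.6 -1.2  1.9  0.3  0.4  2.2  0.4  0.5  1.2 -1.8 -0.9
  0.7  2.7  1.3 -2.9  2.  -0.9  0.9 -2.1  0.5 -1.3]
```

Run:
```python
from plan import *
rows(now(),pose(.54,-.46,.23,-.19),9)
```

```text
-48.8, -7.5, -0.8, 0.001, -0, 0.028
-49, -6.1, -0.8, 0.001, -0, 0.028
-49.1, -4.8, -0.7, 0.001, -0, 0.028
-49.3, -3.4, -0.7, 0.001, -0, 0.028
-49.3, -2, -0.7, 0.001, -0, 0.028
-49.4, -0.6, -0.7, 0.001, -0, 0.028
-49.4, 0.8, -0.7, 0.001, -0, 0.028
-49.3, 2.1, -0.7, 0.001, -0, 0.028
-49.3, 3.5, -0.7, 0.001, -0, 0.028
```

>>> {"name": "drive_tool", "arguments": {"series": [-1,-25,-4,-1,0,0,0.02,-1,-49,-7,-1,0,0,0.028,-1,-49,-6,-1,0,0,0.028,-1,-49,-4.5,-1,0,0,0.028,-1,-49,-3,-1,0,0,0.028,-1,-49,-2,-1,0,0,0.028,-1,-49,-0.5,0,0,0,0.028,-1,-49,1,0,0,0,0.028,-1,-49,2,0,0,0,0.028,-1,-25,3,0,0,0,0.01,-1,0,0,0,0,0,0]}}

```text
t: 5.9
eef_pos: [0.5296, -0.462, 0.2248]
tool_rot: [-0.001, 0.773, 0.634, -0.002]
contact_force: [-0.7, 1.0, -2.9]
gripper_width: 0.105
```

Run:
```python
from plan import *
a=now();print(a[0],a[1].as_euler('xyz')[2]-np.pi/2,bot.get_obs()['gripper_width'])
c=snap('wrist');p=c['pixels']
import pickle;pickle.dump({k:np.array(v) for k,v in c.items()},open('w2.pkl','wb'))
cv2.imwrite('pics/w2.png',cv2.convertScaleAbs(cv2.resize(p,(800,600)),alpha=1.4))
```

```text
[ 0.52964746 -0.46199884  0.22483459] -0.19787443237651714 0.10497492263640351
```

View pics/w2.png

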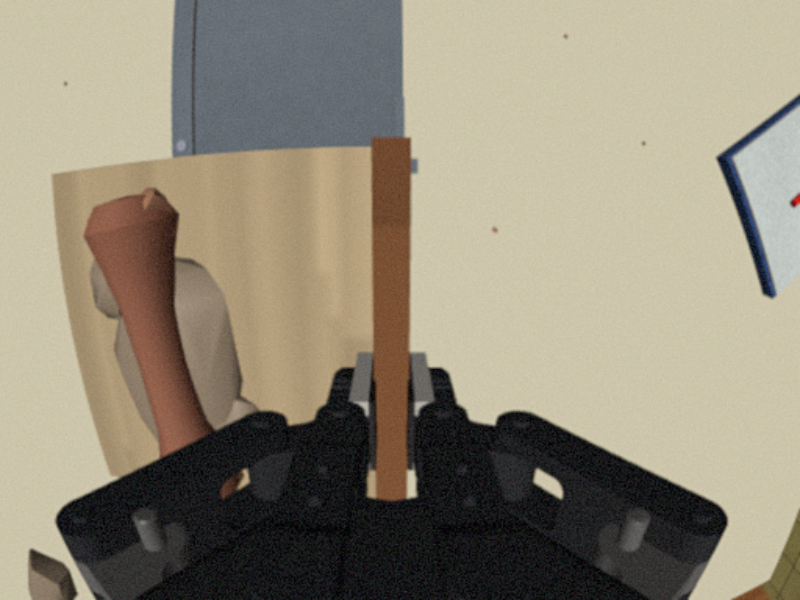

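The wrist view shows the lip's front edge (dark line) along (194,150)–(194,0) and its outer edge along (173,155)–(175,0). The high wall's notch step is near (404,97), and the strip's end is at (371–411,138).

Run:
```python
from h import *
import pickle;c=pickle.load(open('w2.pkl','rb'));s=.64
def L(n,uv,z):
    p=wray(c,np.array(uv)*s,z);print(n,np.round(p[:,:2],4).tolist());return p
o=L('lipfront29',[(194,150),(194,75),(194,5)],.029)
L('lipouter29',[(173,155),(175,5)],.029)
L('wall60 step',[(404,97),(405,110),(417,165)],.060)
L('wall28 notch outer',[(402,90),(401,5)],.028)
L('rivet',[(181,145)],.03)
a=-.198;tp=np.array([.5296,-.462])
for nm,uv,z in(('strip',[(371,138),(411,138),(373,400),(408,400)],.2248-.0516+.054),('edge',[(53,175),(110,474)],.2248-.0516+.008),):
    p=wray(c,np.array(uv)*s,z)[:,:2]-tp;print(nm,np.round(np.c_[p@[np.cos(a),np.sin(a)],p@[-np.sin(a),np.cos(a)]],4).tolist())
# predicted pts for tray estimates, in tray frame
for t in((.4863,-.3,-.194),(.4833,-.2998,-.2005)):
    for z,uv in((.029,[(194,150),(194,5)]),(.029,[(173,155),(175,5)]),(.06,[(404,97),(417,165)]),(.028,[(402,85),(401,5)])):
        p=wray(c,np.array(uv)*s,z)-[t[0],t[1],0];print(np.round(R.from_euler('z',-t[2]).apply(p)[:,:2]*1000,1).tolist(),end=' ')
    print()
```

```text
lipfront29 [[0.4087, -0.3483], [0.4197, -0.294], [0.4283, -0.2392]]
lipouter29 [[0.3913, -0.3469], [0.4133, -0.2332]]
wall60 step [[0.559, -0.3525], [0.558, -0.3606], [0.5585, -0.3953]]
wall28 notch outer [[0.5604, -0.3428], [0.5721, -0.2815]]
rivet [[0.3998, -0.3419]]
strip [[-0.005, 0.0768], [0.005, 0.0768], [-0.0052, 0.0048], [0.0049, 0.0048]]
edge [[-0.1436, 0.0761], [-0.1447, -0.0725]]
[[-66.9, -62.3], [-68.7, 48.4]] [[-84.2, -64.4], [-84.5, 51.5]] [[81.5, -37.5], [89.2, -79.6]] [[81.0, -24.2], [80.6, 34.6]] 
[[-63.5, -62.4], [-66.0, 48.4]] [[-80.8, -64.5], [-81.9, 51.4]] [[84.7, -36.6], [92.7, -78.6]] [[84.1, -23.2], [83.4, 35.6]]
```

```bash
cat > tr.py <<'E'
from plan import *
T=np.array([.485,-.299]);Y=-.189
def bp(xe,ze,deg,dy=-1.8,h=51.6,L=145):
    th=np.radians(deg);c,s=np.cos(th),np.sin(th)
    x=(xe+L*c-h*s)/1e3;y=dy/1e3;z=(6+ze+L*s+h*c)/1e3
    return pose(T[0]+x*np.cos(Y)-y*np.sin(Y),T[1]+x*np.sin(Y)+y*np.cos(Y),z,Y,th)
def rep(p=None):
    a=now();o=bot.get_obs();r=a[1].as_matrix()
    d=a[0][:2]-T;th=np.arcsin(r[2,1]);x=d@[np.cos(Y),np.sin(Y)]*1e3;y=d@[-np.sin(Y),np.cos(Y)]*1e3
    print('tray tcp',np.round([x,y,a[0][2]*1e3],1),'tilt',round(np.degrees(th),2),'yaw-Y',round(np.arctan2(r[1,1],r[0,1])-Y,4),'edge x,z',np.round([x-145*np.cos(th)+51.6*np.sin(th),a[0][2]*1e3-6-145*np.sin(th)-51.6*np.cos(th)],1),'w',round(o['gripper_width'],3),'F',np.round(o['contact_force'],1),'M',np.round(o['torque'],2),'t',o['t'])
E
python3 - <<'E'
from tr import *
rep();rows(now(),bp(-57,60,25),6);a=bp(-57,60,25);print(a[0])
E
```

```text
tray tcp [  75.3 -149.3  224.8] tilt -0.16 yaw-Y -0.0063 edge x,z [-69.8 167.6] w 0.105 F [-0.2 -0.  -3.6] M [ 0.01 -0.26  0.01] t 5.95
24.6, -3.9, 8.5, -0.073, 0, -0.001
24.6, -4.5, 8.2, -0.073, 0, -0.001
24.6, -5.1, 7.8, -0.073, 0, -0.001
24.6, -5.6, 7.4, -0.073, 0, -0.001
24.6, -6.1, 7, -0.073, 0, -0.001
24.6, -6.6, 6.6, -0.073, 0, -0.001
[ 0.53633255 -0.31065168  0.17404513]
```

>>> {"name": "drive_tool", "arguments": {"series": [-1,24.5,-4,8.5,-0.073,0,-0.001,-1,24.5,-4.5,8,-0.073,0,-0.001,-1,24.5,-5,8,-0.073,0,-0.001,-1,24.5,-5.5,7.5,-0.073,0,-0.001,-1,24.5,-6,7,-0.073,0,-0.001,-1,24.5,-6.5,6.5,-0.073,0,-0.001,-1,0,0,0,0,0,0,-1,0,0,0,0,0,0]}}

```text
t: 6.95
eef_pos: [0.5383, -0.3097, 0.1756]
tool_rot: [0.167, 0.751, 0.623, 0.138]
contact_force: [0.3, -0.6, -3.3]
gripper_width: 0.108
```

Run:
```python
from tr import *
rep();rows(now(),bp(-57,2,25),6)
```

```text
tray tcp [ 54.3  -0.5 175.6] tilt 25.07 yaw-Y 0.004 edge x,z [-55.2  61.4] w 0.108 F [ 0.3 -0.6 -3.3] M [0.06 0.52 0.01] t 6.95
-0.2, -4.5, 8.9, 0, -0, 0.001
-0.2, -4.5, 8.9, 0, -0, 0.001
-0.2, -4.5, 8.9, 0, -0, 0.001
-0.2, -4.5, 8.9, 0, -0, 0.001
-0.2, -4.5, 8.9, 0, -0, 0.001
-0.2, -4.5, 8.9, 0, -0, 0.001
```

>>> {"name": "drive_tool", "arguments": {"series": [-1,0,-4.5,9,0,0,0,-1,0,-4.5,9,0,0,0,-1,0,-4.5,9,0,0,0,-1,0,-4.5,9,0,0,0,-1,0,-4.5,9,0,0,0,-1,0,-3,6,0,0,0,-1,0,0,0,0,0,0]}}

```text
t: 7.82
eef_pos: [0.5364, -0.3096, 0.1178]
tool_rot: [0.167, 0.752, 0.623, 0.138]
contact_force: [-0.5, 0.2, -3.9]
gripper_width: 0.099
```

Run:
```python
from tr import *
rep();rows(now(),bp(-57,2,25),1)
c=snap('side');t=snap('top')
p=cv2.resize(c['pixels'][215:365,240:390],None,fx=2.66,fy=2.66,interpolation=cv2.INTER_CUBIC);q=cv2.resize(t['pixels'][140:260,310:430],None,fx=3.33,fy=3.33,interpolation=cv2.INTER_CUBIC)
cv2.imwrite('pics/s3.png',cv2.convertScaleAbs(np.hstack([p[:399,:399],q[:399,:399]]),alpha=1.5))
```

```text
tray tcp [ 52.5  -0.8 117.8] tilt 25.04 yaw-Y 0.0028 edge x,z [-57.    3.7] w 0.099 F [-0.5  0.2 -3.9] M [0.08 0.6  0.05] t 7.825
-1, -0.6, 1.6, 0.001, -0, 0.003
```

View pics/s3.png

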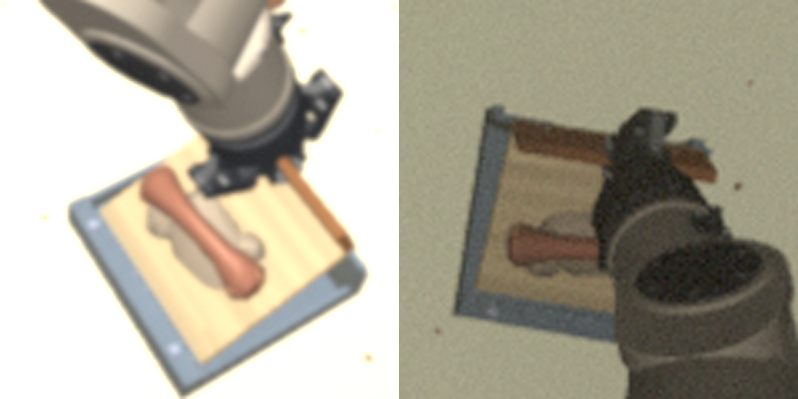

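The board sits inside the tray with its edge just in front of the lip (about (205,365) in the side crop), and the strip is above the rim. Next I'll slide it under.

>>> {"name": "drive_tool", "arguments": {"series": [-1,0,-3.5,-0.5,0,0,0,-1,0,-3.5,-1.5,0,0,0,-1,0,-3.5,-1.5,0,0,0,-1,0,-3.5,-1.5,0,0,0,-1,0,0,0,0,0,0,-1,0,0,0,0,0,0]}}

```text
t: 8.68
eef_pos: [0.5224, -0.307, 0.1171]
tool_rot: [0.168, 0.751, 0.623, 0.138]
contact_force: [0.4, 0.2, -4.1]
gripper_width: 0.107
```

Run:
```python
from tr import *
rep();rows(now(),bp(-73,2,16),4)
```

```text
tray tcp [ 38.2  -0.8 117.1] tilt 25.11 yaw-Y 0.0034 edge x,z [-71.2   2.9] w 0.107 F [ 0.4  0.2 -4.1] M [0.08 0.54 0.01] t 8.675
-0.3, 1.1, 5.9, 0.04, 0, 0.001
-0.3, 1.3, 5.9, 0.04, 0, 0.001
-0.3, 1.5, 5.8, 0.04, 0, 0.001
-0.3, 1.8, 5.7, 0.04, 0, 0.001
```

>>> {"name": "drive_tool", "arguments": {"series": [-1,0,1,6,0.04,0,0.001,-1,0,1.5,6,0.04,0,0.001,-1,0,1.5,6,0.04,0,0.001,-1,0,2,5.5,0.04,0,0.001,-1,0,0,0,0,0,0]}}

```text
t: 9.3
eef_pos: [0.5376, -0.3092, 0.0973]
tool_rot: [0.107, 0.763, 0.631, 0.088]
contact_force: [0.8, -0.1, -4.4]
gripper_width: 0.103
```

Run:
```python
from tr import *
rep();rows(now(),bp(-77,2,14),3)
```

```text
tray tcp [53.6 -0.1 97.3] tilt 15.96 yaw-Y 0.0012 edge x,z [-71.6   1.8] w 0.103 F [ 0.8 -0.1 -4.4] M [0.08 0.26 0.05] t 9.3
-0.6, -1.1, 1.1, 0.011, 0, 0
-0.6, -1.1, 1.1, 0.011, 0, 0
-0.6, -1.1, 1.1, 0.011, 0, 0
```

>>> {"name": "drive_tool", "arguments": {"series": [-1,0,-2,-0.5,0,0,0,-1,0,-1,-0.3,0,0,0,-1,0,0,0,0,0,0]}}

```text
t: 9.68
eef_pos: [0.5329, -0.3091, 0.0976]
tool_rot: [0.107, 0.764, 0.63, 0.089]
contact_force: [0.0, 0.7, -3.6]
gripper_width: 0.109
```

Run:
```python
from tr import *
rep()
```

```text
tray tcp [49.  -1.  97.6] tilt 15.96 yaw-Y -0.0017 edge x,z [-76.2   2.1] w 0.109 F [ 0.   0.7 -3.6] M [ 0.05  0.24 -0.02] t 9.675
```

>>> {"name": "drive_tool", "arguments": {"series": [-1,0,-1.5,-0.4,0,0,0,-1,0,0,0,0,0,0]}}

```text
t: 9.93
eef_pos: [0.5325, -0.3091, 0.098]
tool_rot: [0.108, 0.763, 0.631, 0.089]
contact_force: [2.5, -0.8, -2.5]
gripper_width: 0.108
```

Run:
```python
from tr import *
rep()
```

```text
tray tcp [48.6 -1.  98. ] tilt 16.04 yaw-Y -0.0011 edge x,z [-76.5   2.3] w 0.108 F [ 2.5 -0.8 -2.5] M [-0.12 -0.57 -0.06] t 9.925
```

Run:
```python
from tr import *
rows(now(),bp(-75,1.5,2,dy=-1.5),6)
```

```text
-0.1, 1.6, 6.3, 0.041, 0, -0
-0.1, 1.8, 6.2, 0.041, 0, -0
-0.1, 2.1, 6.2, 0.041, 0, -0
-0.1, 2.3, 6.1, 0.041, 0, -0
-0.1, 2.6, 6, 0.041, 0, -0
-0.1, 2.8, 5.9, 0.041, 0, -0
```

>>> {"name": "drive_tool", "arguments": {"series": [-1,0,2,6.3,0.041,0,0,-1,0,2,6.2,0.041,0,0,-1,0,2,6.2,0.041,0,0,-1,0,2.3,6.1,0.041,0,0,-1,0,2.5,6,0.041,0,0,-1,0,2.5,5.9,0.041,0,0,-1,0,0,0,0,0,0]}}

```text
t: 10.8
eef_pos: [0.5511, -0.3118, 0.0626]
tool_rot: [0.012, 0.77, 0.637, 0.01]
contact_force: [-0.7, -0.8, -3.9]
gripper_width: 0.106
```

Run:
```python
from tr import *
rep();rows(now(),bp(-75,0,0,dy=-1.5),2)
```

```text
tray tcp [67.3 -0.2 62.6] tilt 1.76 yaw-Y 0.0003 edge x,z [-76.    0.6] w 0.106 F [-0.7 -0.8 -3.9] M [-0.05 -0.12 -0.04] t 10.8
-0.7, 1.3, 2.6, 0.015, -0, 0
-0.7, 1.3, 2.5, 0.015, -0, 0
```

>>> {"name": "drive_tool", "arguments": {"series": [-1,0,0.8,2,0.015,0,0,-1,0,0.7,2,0.015,0,0,-1,0,0,0,0,0,0]}}

```text
t: 11.18
eef_pos: [0.5526, -0.3126, 0.0595]
tool_rot: [0.001, 0.771, 0.637, 0.001]
contact_force: [-0.0, -0.3, -4.3]
gripper_width: 0.101
```

Run:
```python
from tr import *
rep()
```

```text
tray tcp [69.  -0.7 59.5] tilt 0.11 yaw-Y -0.0008 edge x,z [-75.9   1.6] w 0.101 F [-0.  -0.3 -4.3] M [-0.09 -0.26  0.03] t 11.175
```

Still carrying the board's weight, so I'll lower gently until contact.

>>> {"name": "drive_tool", "arguments": {"series": [-1,0,0,1,0,0,0,-1,0,0,0.7,0,0,0,-1,0,0,0,0,0,0]}}

```text
t: 11.55
eef_pos: [0.5525, -0.3128, 0.058]
tool_rot: [0.001, 0.771, 0.637, 0.001]
contact_force: [1.2, -1.2, -2.7]
gripper_width: 0.1
```

Run:
```python
from tr import *
rep()
```

```text
tray tcp [68.9 -0.9 58. ] tilt 0.13 yaw-Y -0.0011 edge x,z [-76.    0.1] w 0.1 F [ 1.2 -1.2 -2.7] M [-0.03 -0.09 -0.06] t 11.55
```

>>> {"name": "drive_tool", "arguments": {"series": [-1,0,0,1,0,0,0,-1,0,0,0,0,0,0]}}

```text
t: 11.8
eef_pos: [0.5526, -0.3128, 0.0577]
tool_rot: [0.001, 0.771, 0.637, 0.001]
contact_force: [-0.6, 1.6, 4.8]
gripper_width: 0.104
```

Run:
```python
from tr import *
rep()
```

```text
tray tcp [68.9 -0.9 57.7] tilt 0.14 yaw-Y -0.001 edge x,z [-75.9  -0.2] w 0.104 F [-0.6  1.6  4.8] M [0.36 0.44 0.01] t 11.8
```

The board is seated. Next I'll slide the strip toward the end wall to close the gap.

>>> {"name": "drive_tool", "arguments": {"series": [-1,0,0.5,-0.7,0,0,0,-1,0,1,0,0,0,0,-1,0,1,0,0,0,0,-1,0,0,0,0,0,0]}}

```text
t: 12.3
eef_pos: [0.5541, -0.3133, 0.0577]
tool_rot: [0.0, 0.771, 0.637, 0.0]
contact_force: [-5.5, 1.4, 5.1]
gripper_width: 0.106
```

Run:
```python
from tr import *
rep()
```

```text
tray tcp [70.5 -1.1 57.7] tilt 0.04 yaw-Y -0.0015 edge x,z [-74.4  -0. ] w 0.106 F [-5.5  1.4  5.1] M [ 0.3   0.98 -0.02] t 12.3
```

>>> {"name": "drive_tool", "arguments": {"series": [-1,0,0.8,0,0,0,0,-1,0,0,0,0,0,0]}}

```text
t: 12.55
eef_pos: [0.5549, -0.3136, 0.0577]
tool_rot: [0.0, 0.771, 0.637, 0.0]
contact_force: [-5.5, 1.2, 5.6]
gripper_width: 0.104
```

Run:
```python
from tr import *
rep()
```

```text
tray tcp [71.4 -1.2 57.7] tilt 0.05 yaw-Y -0.0015 edge x,z [-73.5  -0. ] w 0.104 F [-5.5  1.2  5.6] M [ 0.25  1.03 -0.05] t 12.55
```

>>> {"name": "drive_tool", "arguments": {"series": [-0.6,0,0,0,0,0,0,-0.5,0,0,0,0,0,0,-0.5,0,0,-5,0,0,0,-0.5,0,0,-30,0,0,0,-0.5,0,0,-50,0,0,0,-0.5,0,0,-50,0,0,0]}}

```text
t: 13.3
eef_pos: [0.5555, -0.3132, 0.1941]
tool_rot: [0.001, 0.771, 0.637, 0.001]
contact_force: [0.9, 0.3, 0.4]
gripper_width: 0.25
```

Run:
```python
from tr import *
rep();print(now()[0])
c=snap('wrist');p=c['pixels']
import pickle;pickle.dump({k:np.array(v) for k,v in c.items()},open('w4.pkl','wb'))
cv2.imwrite('pics/w4.png',cv2.convertScaleAbs(cv2.resize(p,(800,600)),alpha=1.4))
```

```text
tray tcp [ 71.9  -0.8 194.1] tilt 0.11 yaw-Y -0.0009 edge x,z [-73.  136.2] w 0.25 F [0.9 0.3 0.4] M [-0.04 -0.05 -0.02] t 13.3
[ 0.55546202 -0.31324578  0.19412723]
```

View pics/w4.png

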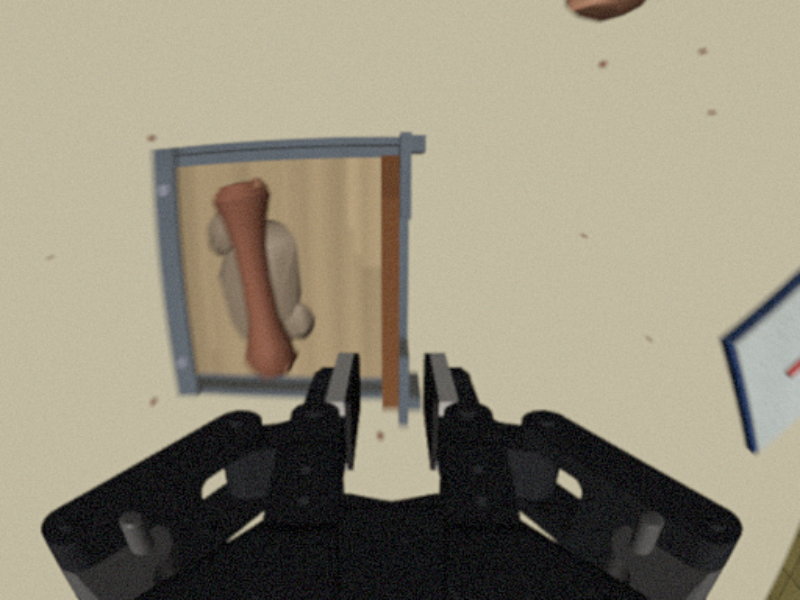

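The board lies flat with its free edge under the lip (strip at u 382–400) and flush against the wall (u 400–411). The left wall piece runs from v=135 to v=218. Next I'll measure the clamp target.

Run:
```python
from tr import *
import pickle;c=pickle.load(open('w4.pkl','rb'));s=.64
p=wray(c,np.array([(382,157),(382,215),(400,190),(411,160),(410,215),(411,135),(384,405),(398,405),(409,418)])*s,.06)
d=p[:,:2]-T;a=Y
print(np.round(np.c_[d@[np.cos(a),np.sin(a)],d@[-np.sin(a),np.cos(a)]]*1000,1).tolist())
b=pose(.525,.345,.28,.0885);print(b[0])
rows(now(),b,12,True)
```

```text
[[67.3, 74.6], [67.2, 42.7], [77.0, 56.5], [83.0, 73.0], [82.5, 42.7], [82.9, 86.7], [67.7, -73.8], [76.4, -73.8], [83.4, -83.3]]
[0.525 0.345 0.28 ]
56.5, 15.1, -6.5, 0.001, 0, -0.023
57.3, 11.2, -6.6, 0.001, 0, -0.023
57.9, 7.3, -6.6, 0.001, 0, -0.023
58.1, 3.3, -6.7, 0.001, 0, -0.023
58.1, -0.7, -6.7, 0.001, 0, -0.023
57.8, -4.6, -6.7, 0.001, 0, -0.023
57.3, -8.6, -6.7, 0.001, 0, -0.023
56.5, -12.4, -6.7, 0.001, 0, -0.023
55.4, -16.2, -6.7, 0.001, 0, -0.023
54.1, -19.9, -6.7, 0.001, 0, -0.023
52.5, -23.5, -6.6, 0.001, 0, -0.023
50.7, -27, -6.6, 0.001, 0, -0.023
```

>>> {"name": "drive_tool", "arguments": {"series": [1,45,15,-9,0,0,-0.02,1,56,11,-9,0,0,-0.025,1,58,7,-9,0,0,-0.025,1,58,3,-9,0,0,-0.025,1,58,-1,-9,0,0,-0.025,1,58,-5,-9,0,0,-0.025,1,57,-8,-9,0,0,-0.025,1,56,-12,-9,0,0,-0.025,1,55,-16,-6,0,0,-0.025,1,54,-20,0,0,0,-0.025,1,40,-15,0,0,0,-0.025,1,0,0,0,0,0,0]}}

```text
t: 14.85
eef_pos: [0.5541, 0.2771, 0.2701]
tool_rot: [-0.0, 0.675, 0.737, 0.001]
contact_force: [-0.2, 0.5, -0.3]
gripper_width: 1.001
```

Run:
```python
from tr import *
a=now();print(a[0],a[1].as_euler('xyz'))
c=snap('wrist');p=c['pixels']
import pickle;pickle.dump({k:np.array(v) for k,v in c.items()},open('w5.pkl','wb'))
cv2.imwrite('pics/w5.png',cv2.convertScaleAbs(cv2.resize(p,(800,600)),alpha=1.4))
```

```text
[0.5541466  0.27710102 0.27008023] [ 3.14045428e+00 -1.53085342e-03  1.65871553e+00]
```

View pics/w5.png

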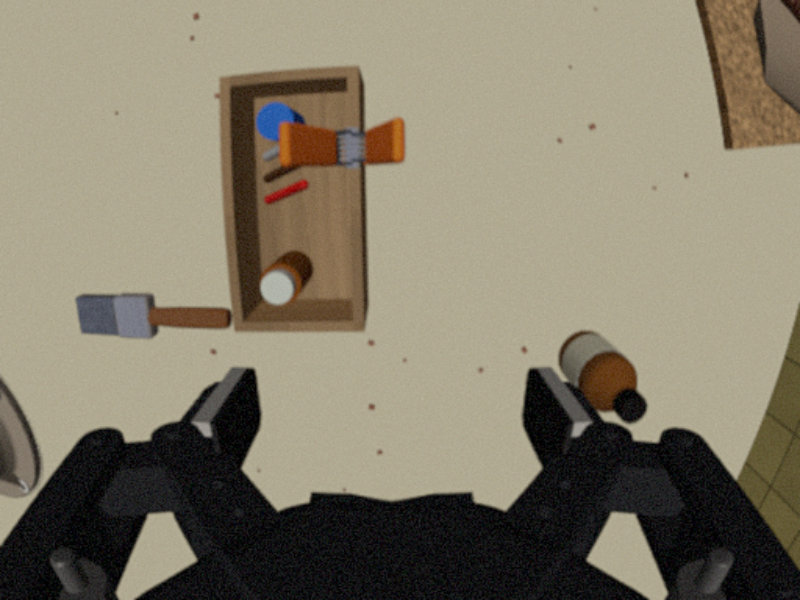

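The clamp handles span from the left tip (280, 121–166) to the right tip (405, 118–163), with the barrel at (351,147). The caddy's +x wall has outer corners at (360,68) and (365,328).

Run:
```python
from tr import *
import pickle;c=pickle.load(open('w5.pkl','rb'));s=.64
for n,uv,z in(('tipL',[(280,121),(282,166)],.152),('tipR',[(405,118),(404,163)],.152),('barrel',[(351,147)],.09),('caddy',[(360,68),(365,328),(231,330),(221,78)],.07)):
    print(n,np.round(wray(c,np.array(uv)*s,z)[:,:2],4).tolist())
rows(now(),pose(.5243,.3585,.20,.0885),3)
```

```text
tipL [[0.4891, 0.3672], [0.4919, 0.3436]]
tipR [[0.5529, 0.3727], [0.5545, 0.3495]]
barrel [[0.5215, 0.3581]]
caddy [[0.521, 0.4148], [0.5393, 0.2305], [0.4368, 0.2188], [0.422, 0.4057]]
28.9, -8, 23.4, 0.001, -0, -0.002
28.9, -8, 23.4, 0.001, -0, -0.002
29, -7.9, 23.4, 0.001, -0, -0.002
```

Run:
```python
from tr import *
rows(now(),pose(.5222,.358,.20,.090),3)
```

```text
28.8, -8.7, 23.4, 0.001, -0, -0.002
28.8, -8.7, 23.4, 0.001, -0, -0.002
28.9, -8.6, 23.4, 0.001, -0, -0.002
```

>>> {"name": "drive_tool", "arguments": {"series": [1,29,-8.7,23,0,0,-0.002,1,29,-8.7,23,0,0,0,1,29,-8.7,23,0,0,0,1,0,0,0,0,0,0], "force": 40}}

```text
t: 15.4
eef_pos: [0.5211, 0.3587, 0.1988]
tool_rot: [0.0, 0.676, 0.737, -0.001]
contact_force: [0.1, -0.1, 0.8]
gripper_width: 1.0
```

Run:
```python
from tr import *
a=now();print(a[0]);rows(a,pose(.5222,.358,.145,.090),3)
```

```text
[0.52106254 0.35867926 0.19878385]
-0.2, 0.4, 17.9, -0.001, 0.001, -0.001
-0.2, 0.4, 17.9, -0.001, 0.001, -0.001
-0.2, 0.4, 17.9, -0.001, 0.001, -0.001
```

>>> {"name": "drive_tool", "arguments": {"series": [1,0,0.5,18,0,0,0,1,0,0.5,18,0,0,0,1,0,0,18,0,0,0,1,0,0,0,0,0,0,0.3,0,0,0,0,0,0,0.3,0,0,0,0,0,0]}}

```text
t: 16.15
eef_pos: [0.5267, 0.3575, 0.15]
tool_rot: [0.001, 0.678, 0.735, 0.003]
contact_force: [0.2, 0.5, 7.6]
gripper_width: 0.655
```

Run:
```python
from tr import *
a=now();o=bot.get_obs();print(a[0],np.round(o['contact_force'],1),np.round(o['torque'],2),o['gripper_width'])
```

```text
[0.52673152 0.35747147 0.1499732 ] [0.2 0.5 7.6] [-0.13  0.28  0.04] 0.655121720743179
```

>>> {"name": "drive_tool", "arguments": {"series": [0.3,0,0,0,0,0,0,0.3,0,0,0,0,0,0]}}

```text
t: 16.4
eef_pos: [0.5266, 0.3574, 0.15]
tool_rot: [0.001, 0.678, 0.735, 0.003]
contact_force: [1.3, -1.0, 8.3]
gripper_width: 0.651
```

Run:
```python
from tr import *
a=now();o=bot.get_obs();print(a[0],np.round(o['contact_force'],1),np.round(o['torque'],2),o['gripper_width'])
p=snap('side')['pixels'][90:190,115:215];q=snap('wrist')['pixels']
cv2.imwrite('pics/s6.png',cv2.convertScaleAbs(np.hstack([cv2.resize(p,(400,400),interpolation=cv2.INTER_CUBIC),cv2.resize(q[0:384,64:448],(400,400))]),alpha=1.5))
```

```text
[0.52655635 0.35739943 0.15000495] [ 1.3 -1.   8.3] [-0.1  -0.14  0.  ] 0.6508933893567506
```

View pics/s6.png

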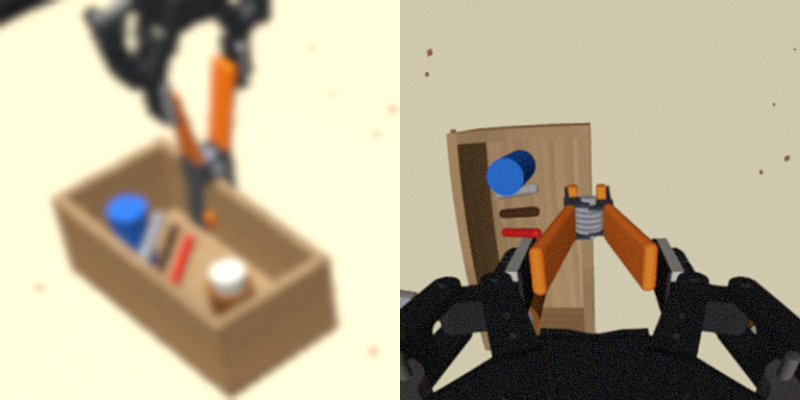

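The clamp's handles are between the pads, with the barrel upright on the wall. Next I'll squeeze fully.

>>> {"name": "drive_tool", "arguments": {"series": [0,0,0,0,0,0,0,-0.2,0,0,0,0,0,0,-1,0,0,0,0,0,0,-1,0,0,0,0,0,0,-1,0,0,0,0,0,0]}}

```text
t: 17.12
eef_pos: [0.5277, 0.3583, 0.1528]
tool_rot: [0.001, 0.678, 0.735, 0.005]
contact_force: [-3.2, -2.5, 24.2]
gripper_width: 0.34
```

Run:
```python
from tr import *
a=now();o=bot.get_obs();print(a[0],np.round(o['contact_force'],1),np.round(o['torque'],2),o['gripper_width'],a[1].as_euler('xyz'))
```

```text
[0.52765532 0.35830987 0.15282697] [-3.2 -2.5 24.2] [-0.48  0.91  0.11] 0.339734113789916 [ 3.1326688  -0.00518933  1.65264515]
```

>>> {"name": "drive_tool", "arguments": {"series": [-1,0,0,-8,0,0,0,-1,0,0,-10,0,0,0,-1,0,0,-20,0,0,0,-1,0,0,-35,0,0,0,-1,0,0,-45,0,0,0,-1,0,0,-15,0,0,0,-1,0,0,0,0,0,0]}}

```text
t: 18.0
eef_pos: [0.5244, 0.3569, 0.2813]
tool_rot: [0.001, 0.677, 0.736, 0.002]
contact_force: [-0.1, 0.4, -1.4]
gripper_width: 0.341
```

Run:
```python
from tr import *
a=now();o=bot.get_obs();print(a[0],np.round(o['contact_force'],1),np.round(o['torque'],2),o['gripper_width'],a[1].as_euler('xyz'))
c=snap('wrist');p=snap('side')['pixels'];import pickle;pickle.dump({k:np.array(v) for k,v in c.items()},open('w7.pkl','wb'))
cv2.imwrite('pics/s7.png',cv2.convertScaleAbs(np.hstack([cv2.resize(p[50:190,95:235],(400,400),interpolation=cv2.INTER_CUBIC),cv2.resize(c['pixels'][0:384,64:448],(400,400))]),alpha=1.5))
```

```text
[0.52442284 0.35689451 0.28133203] [-0.1  0.4 -1.4] [-0.04  0.02 -0.04] 0.340875237294612 [ 3.13821819e+00 -9.88025115e-04  1.65288870e+00]
```

View pics/s7.png

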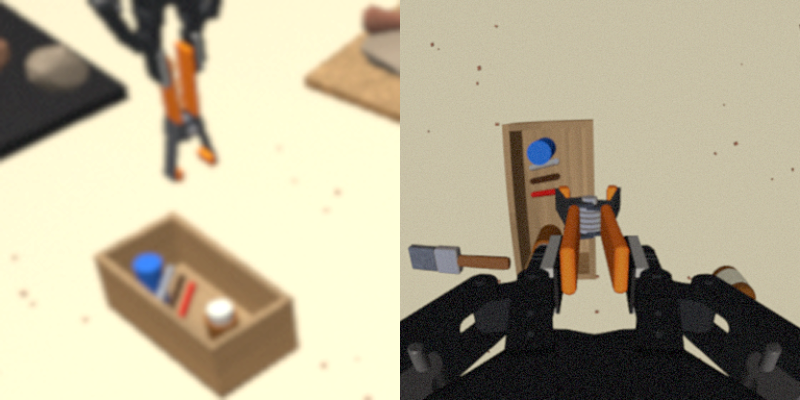

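The clamp is held upright and open: handles at (570,280)/(620,280) and jaw pads at (563,192)/(614,192) in the wrist half. Next I'll measure the jaw centre relative to the tool.

Run:
```python
from tr import *
import pickle;c=pickle.load(open('w7.pkl','rb'))
p=c['pixels'];h=cv2.cvtColor(p,cv2.COLOR_BGR2HSV)
m=((h[...,0]>6)&(h[...,0]<20)&(h[...,1]>200)&(h[...,2]>60)).astype(np.uint8);m[:, :190]=0;m[:,300:]=0;m[:160]=0;m[290:]=0
n,l,s,cc=cv2.connectedComponentsWithStats(m)
a=now();M=cv2.Rodrigues(c['rvec'])[0];o=-M.T@c['tvec'].ravel();print('cam in tool',np.round(a[1].inv().apply(o-a[0])*1e3,1))
for i in range(1,n):
    if s[i,4]>15:
        print(s[i],np.round(cc[i],1))
        x,y,w,hh,_=s[i]
        for d in(-1,70,120):
            q=wray(c,[(x,y),(x+w,y)],a[0][2]-d/1e3);print('  d',d,np.round(a[1].inv().apply(q-a[0])[:,:2]*1e3,1).tolist())
```

```text
cam in tool [  69.     0.8 -123. ]
[217 179  10  11  52] [222.2 183.2]
  d -1 [[39.7, -12.9], [39.7, -8.7]]
  d 70 [[22.6, -20.9], [22.6, -14.2]]
  d 120 [[10.5, -26.5], [10.5, -18.0]]
[263 179   9  14  56] [266.3 184.1]
  d -1 [[39.6, 6.5], [39.7, 10.3]]
  d 70 [[22.5, 9.9], [22.5, 15.9]]
  d 120 [[10.5, 12.3], [10.5, 19.8]]
[217 197  19  85 964] [226.5 241.3]
  d -1 [[31.7, -13.2], [31.7, -5.0]]
  d 70 [[10.0, -21.3], [10.0, -8.3]]
  d 120 [[-5.3, -27.0], [-5.3, -10.7]]
[ 257  197   27   84 1194] [270.2 239.5]
  d -1 [[31.7, 4.0], [31.7, 15.7]]
  d 70 [[10.0, 6.0], [9.9, 24.4]]
  d 120 [[-5.3, 7.3], [-5.4, 30.5]]
```

```bash
cat >> tr.py <<'E'
def tp(x,y,z,tilt=0):
    x/=1e3;y/=1e3
    return pose(T[0]+x*np.cos(Y)-y*np.sin(Y),T[1]+x*np.sin(Y)+y*np.cos(Y),z/1e3,Y,tilt)
E
python3 - <<'E'
from tr import *
b=tp(76.5,60,250,.02);print(b[0]);rows(now(),b,11,True)
E
```

```text
[ 0.57141034 -0.25444102  0.25      ]
-52.5, 25.8, 2.7, -0.002, -0, 0.025
-54, 22.2, 2.8, -0.002, -0, 0.025
-55.4, 18.5, 2.8, -0.002, -0, 0.025
-56.4, 14.6, 2.8, -0.002, -0, 0.025
-57.2, 10.8, 2.8, -0.002, -0, 0.025
-57.7, 6.9, 2.8, -0.002, -0, 0.025
-58, 2.9, 2.7, -0.002, -0, 0.025
-58, -1, 2.7, -0.002, -0, 0.025
-57.8, -4.9, 2.6, -0.002, -0, 0.025
-57.2, -8.8, 2.5, -0.002, -0, 0.025
-56.4, -12.7, 2.4, -0.002, -0, 0.025
```

>>> {"name": "drive_tool", "arguments": {"series": [-1,-30,15,2,-0.002,0,0.02,-1,-52,24,2.5,-0.002,0,0.025,-1,-55,20,2.5,-0.002,0,0.025,-1,-56,16,2.5,-0.002,0,0.025,-1,-57,12,2.5,-0.002,0,0.025,-1,-57,8,2.5,-0.002,0,0.025,-1,-58,4,2.5,-0.002,0,0.025,-1,-58,0,2.5,-0.002,0,0.025,-1,-58,-4,2.5,-0.002,0,0.025,-1,-57,-8,2.5,-0.002,0,0.025,-1,-56,-12,2.5,-0.002,0,0.025,-1,-20,-5,2,0,0,0.01]}}

```text
t: 19.6
eef_pos: [0.561, -0.2514, 0.2493]
tool_rot: [0.007, 0.776, 0.631, 0.007]
contact_force: [-0.1, 0.9, -1.4]
gripper_width: 0.341
```

Run:
```python
from tr import *
rep();rows(now(),tp(76.5,60,217,.02),2)
```

```text
tray tcp [ 65.7  61.  249.3] tilt 1.18 yaw-Y -0.0157 edge x,z [-78.2 188.8] w 0.341 F [-0.1  0.9 -1.4] M [0.06 0.05 0.03] t 19.6
-0.4, 5.1, 16.3, 0, -0.001, -0.008
-0.5, 5.1, 16.3, 0, -0.001, -0.008
```

>>> {"name": "drive_tool", "arguments": {"series": [-1,0,5,16,0,0,-0.008,-1,0,5,16,0,0,-0.008,-1,0,0,0,0,0,0,-1,0,0,0,0,0,0]}}

```text
t: 20.1
eef_pos: [0.5754, -0.2482, 0.2187]
tool_rot: [0.008, 0.768, 0.641, 0.009]
contact_force: [0.2, -0.4, -1.3]
gripper_width: 0.336
```

Run:
```python
from tr import *
rep()
c=snap('wrist');import pickle;pickle.dump({k:np.array(v) for k,v in c.items()},open('w8.pkl','wb'))
s=snap('side')['pixels']
cv2.imwrite('pics/s8.png',cv2.convertScaleAbs(np.hstack([cv2.resize(s[200:360,240:400],(250,250)),cv2.resize(c['pixels'][100:300,150:350],(550,550),interpolation=cv2.INTER_CUBIC)[:250] if 0 else cv2.resize(c['pixels'][120:275,130:470],(548,250),interpolation=cv2.INTER_CUBIC)]),alpha=1.5))
```

```text
tray tcp [ 79.2  66.9 218.7] tilt 1.32 yaw-Y 0.0089 edge x,z [-64.5 157.8] w 0.336 F [ 0.2 -0.4 -1.3] M [-0.07  0.03 -0.03] t 20.1
```

View pics/s8.png

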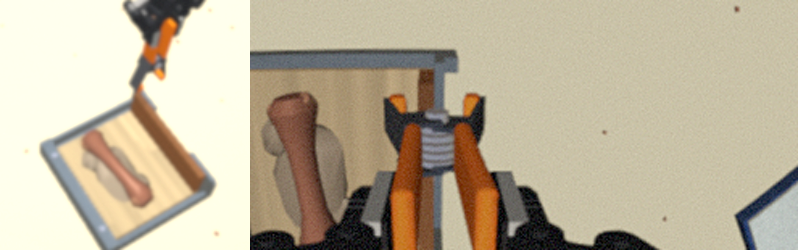

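The jaws stand open above the left wall piece: pads at about (397,103)/(473,103), and the wall and strip run from u=420 to u=443. I'll refine from the same picture.

Run:
```python
from tr import *
import pickle;c=pickle.load(open('w8.pkl','rb'))
p=c['pixels'];h=cv2.cvtColor(p,cv2.COLOR_BGR2HSV)
m=((h[...,0]>6)&(h[...,0]<20)&(h[...,1]>200)&(h[...,2]>60)).astype(np.uint8);m[:, :190]=0;m[:,300:]=0;m[:160]=0;m[290:]=0
n,l,s,cc=cv2.connectedComponentsWithStats(m);a=now()
tr=lambda q:np.round(np.c_[(q[:,:2]-T)@[np.cos(Y),np.sin(Y)],(q[:,:2]-T)@[-np.sin(Y),np.cos(Y)]]*1e3,1).tolist()
for i in range(1,n):
    if s[i,4]>15:
        x,y,w,hh,_=s[i];print(s[i],[tr(wray(c,[(x,y),(x+w,y)],a[0][2]-d/1e3)) for d in(0,118)])
# strip inner / wall outer seen in crop
k=548/340
print(tr(wray(c,[(419/k*1+130-250/k,85/k+120),(443.5/k+130-250/k,85/k+120)],.06)))
rows(a,tp(76,60,219,np.radians(1.3)),2)
```

```text
[217 179   9  10  53] [[[65.0, 106.6], [68.8, 106.6]], [[54.4, 78.2], [61.9, 78.2]]]
[263 179   9  12  55] [[[84.1, 106.7], [87.9, 106.7]], [[92.3, 78.3], [99.8, 78.4]]]
[217 197  19  86 980] [[[64.8, 98.8], [72.9, 98.8]], [[54.1, 62.7], [70.0, 62.8]]]
[ 257  196   27   85 1196] [[[81.7, 99.3], [93.2, 99.3]], [[87.6, 63.7], [110.4, 63.7]]]
[[68.0, 74.5], [82.6, 74.5]]
-3.1, -1.7, 0.2, 0.001, -0.002, 0.004
-3.1, -1.7, 0.2, 0.001, -0.002, 0.004
```

Run:
```python
from tr import *
a=now();t=np.radians(1.3)
b=tp(77.3,59.8,205,t);rows(a,b,2);print();rows(b,tp(77.3,59.8,155,t),4)
```

```text
-3.2, -1.2, 7.2, 0.001, -0.002, 0.004
-3.2, -1.2, 7.2, 0.001, -0.002, 0.004

-0, -0.3, 12.5, 0, 0, -0
-0, -0.3, 12.5, 0, 0, 0
-0, -0.3, 12.5, 0, 0, 0
-0, -0.3, 12.5, 0, 0, 0
```

>>> {"name": "drive_tool", "arguments": {"series": [-1,-3.2,-1.2,4,0,0,0.004,-1,-3.2,-1.2,4,0,0,0.004,-1,0,0,0,0,0,0,-1,0,0,0,0,0,0]}}

```text
t: 20.7
eef_pos: [0.5715, -0.2552, 0.211]
tool_rot: [0.008, 0.771, 0.637, 0.009]
contact_force: [0.0, -0.3, -0.0]
gripper_width: 0.341
```

Run:
```python
from tr import *
rep();rows(now(),tp(77.3,59.8,175,np.radians(1.3)),3)
```

```text
tray tcp [ 76.7  59.3 211. ] tilt 1.36 yaw-Y -0.0011 edge x,z [-67. 150.] w 0.341 F [ 0.  -0.3 -0. ] M [ 0.02  0.05 -0.  ] t 20.7
0.1, -0.1, 12, 0, -0.001, -0
0.2, -0.1, 12, 0, -0.001, -0
0.2, -0.1, 12, 0, -0.001, -0
```

Good. Next I'll descend with force checks.

>>> {"name": "drive_tool", "arguments": {"series": [-1,0,0,12,0,0,0,-1,0,0,12,0,0,0,-1,0,0,12,0,0,0,-1,0,0,0,0,0,0]}}

```text
t: 21.2
eef_pos: [0.5716, -0.2547, 0.1734]
tool_rot: [0.007, 0.771, 0.637, 0.008]
contact_force: [0.2, -0.1, -1.1]
gripper_width: 0.337
```

Run:
```python
from tr import *
rep()
```

```text
tray tcp [ 76.8  59.7 173.4] tilt 1.2 yaw-Y -0.001 edge x,z [-67.1 112.8] w 0.337 F [ 0.2 -0.1 -1.1] M [-0.03  0.05 -0.01] t 21.2
```

>>> {"name": "drive_tool", "arguments": {"series": [-1,0,-0.3,10,0,0,0,-1,0,-0.3,10,0,0,0,-1,0,0,3,0,0,0,-1,0,0,0,0,0,0]}}

```text
t: 21.7
eef_pos: [0.5723, -0.2551, 0.1518]
tool_rot: [0.008, 0.771, 0.637, 0.009]
contact_force: [-0.2, 0.7, -0.8]
gripper_width: 0.339
```

Run:
```python
from tr import *
rep()
```

```text
tray tcp [ 77.5  59.5 151.8] tilt 1.34 yaw-Y -0.001 edge x,z [-66.3  90.8] w 0.339 F [-0.2  0.7 -0.8] M [-0.02  0.02 -0.03] t 21.7
```

>>> {"name": "drive_tool", "arguments": {"series": [-1,0,0,4,0,0,0,-1,0,0,3,0,0,0,-1,0,0,0,0,0,0]}}

```text
t: 22.08
eef_pos: [0.5724, -0.255, 0.1448]
tool_rot: [0.008, 0.771, 0.637, 0.009]
contact_force: [-0.9, 0.6, -1.4]
gripper_width: 0.338
```

Run:
```python
from tr import *
rep()
```

```text
tray tcp [ 77.6  59.6 144.8] tilt 1.34 yaw-Y -0.0009 edge x,z [-66.2  83.8] w 0.338 F [-0.9  0.6 -1.4] M [-0.05  0.04  0.05] t 22.075
```

>>> {"name": "drive_tool", "arguments": {"series": [-1,0,0,1.5,0,0,0,-1,0,0,0,0,0,0]}}

```text
t: 22.32
eef_pos: [0.5726, -0.2552, 0.1435]
tool_rot: [0.008, 0.771, 0.637, 0.009]
contact_force: [0.6, -0.7, -1.1]
gripper_width: 0.339
```

Run:
```python
from tr import *
rep()
```

```text
tray tcp [ 77.9  59.5 143.5] tilt 1.37 yaw-Y -0.001 edge x,z [-65.9  82.5] w 0.339 F [ 0.6 -0.7 -1.1] M [-0.    0.01 -0.02] t 22.325
```

>>> {"name": "drive_tool", "arguments": {"series": [-1,0,-0.5,1.5,0,0,0,-1,0,0,0,0,0,0]}}

```text
t: 22.58
eef_pos: [0.5726, -0.2554, 0.1432]
tool_rot: [0.009, 0.771, 0.637, 0.009]
contact_force: [-1.1, 0.9, 8.5]
gripper_width: 0.342
```

Run:
```python
from tr import *
rep()
```

```text
tray tcp [ 77.8  59.2 143.2] tilt 1.44 yaw-Y -0.0013 edge x,z [-65.8  82. ] w 0.342 F [-1.1  0.9  8.5] M [0.32 0.43 0.01] t 22.575
```

>>> {"name": "drive_tool", "arguments": {"series": [-1,0,0,1.5,0,0,0,-1,0,0,0,0,0,0]}}

```text
t: 22.82
eef_pos: [0.5727, -0.2558, 0.1431]
tool_rot: [0.009, 0.771, 0.637, 0.01]
contact_force: [-5.4, 2.1, 19.1]
gripper_width: 0.34
```

Run:
```python
from tr import *
rep()
p=snap('side')['pixels'];t=snap('top')['pixels']
cv2.imwrite('pics/s9.png',cv2.convertScaleAbs(np.hstack([cv2.resize(p[200:350,240:390],(450,450),interpolation=cv2.INTER_CUBIC),cv2.resize(t[150:260,310:400],(350,450),interpolation=cv2.INTER_CUBIC)]),alpha=1.5))
```

```text
tray tcp [ 78.   58.9 143.1] tilt 1.48 yaw-Y -0.0016 edge x,z [-65.6  81.8] w 0.34 F [-5.4  2.1 19.1] M [0.79 1.33 0.  ] t 22.825
```

Contact at TCP z 143 matches the barrel resting on the rim (pivot about 70). I'll ease off the press and release gradually.

>>> {"name": "drive_tool", "arguments": {"series": [-1,0,0,-2.5,0,0,0,-0.2,0,0,0,0,0,0,0,0,0,0,0,0,0,0.2,0,0,0,0,0,0,0.5,0,0,0,0,0,0,1,0,0,0,0,0,0,1,0,0,0,0,0,0,1,0,0,0,0,0,0]}}

```text
t: 23.92
eef_pos: [0.5722, -0.2551, 0.1431]
tool_rot: [0.008, 0.771, 0.637, 0.009]
contact_force: [-0.0, 0.5, -0.5]
gripper_width: 1.0
```

Run:
```python
from tr import *
rep()
c=snap('wrist')['pixels'];p=snap('side')['pixels']
cv2.imwrite('pics/s9.png',cv2.convertScaleAbs(np.hstack([cv2.resize(p[200:350,240:390],(400,400),interpolation=cv2.INTER_CUBIC),cv2.resize(c[0:384,64:448],(400,400))]),alpha=1.5))
```

```text
tray tcp [ 77.4  59.5 143.1] tilt 1.37 yaw-Y -0.0011 edge x,z [-66.4  82. ] w 1.0 F [-0.   0.5 -0.5] M [-0.01  0.05  0.07] t 23.925
```

The picture limit is reached, so I'll go on by numbers. The force is zero and the gripper fully open, so I'll retreat upward.

>>> {"name": "drive_tool", "arguments": {"series": [1,0,0,-10,0,0,0,1,0,0,-20,0,0,0,1,0,0,-30,0,0,0,1,0,0,-40,0,0,0,1,0,0,-40,0,0,0,1,-45,0,0,0,0,0,1,-45,0,0,0,0,0,1,-30,0,0,0,0,0,1,0,0,0,0,0,0,1,0,0,0,0,0,0]}}

```text
t: 25.28
eef_pos: [0.5465, -0.372, 0.2834]
tool_rot: [0.008, 0.771, 0.637, 0.009]
contact_force: [0.2, -0.3, 0.0]
gripper_width: 1.0
```

Run:
```python
from tr import *
rep()
c=snap('wrist');p=c['pixels'];h=cv2.cvtColor(p,cv2.COLOR_BGR2HSV)
m=((h[...,0]>6)&(h[...,0]<20)&(h[...,1]>200)&(h[...,2]>60)).astype(np.uint8)
n,l,s,cc=cv2.connectedComponentsWithStats(m)
tr=lambda q:np.round(np.c_[(q[:,:2]-T)@[np.cos(Y),np.sin(Y)],(q[:,:2]-T)@[-np.sin(Y),np.cos(Y)]]*1e3,1).tolist()
for i in range(1,n):
    if s[i,4]>25:
        x,y,w,hh,_=s[i];print(s[i],[(z,tr(wray(c,[(x,y),(x+w,y+hh)],z/1e3))) for z in(143,20)])
cs=snap('side');ct=snap('top')
# where the clamp pieces should project (pivot at tray 75.3,58,70; tips +-27, +74)
def w(x,y,z):return [T[0]+(x*np.cos(Y)-y*np.sin(Y))/1e3,T[1]+(x*np.sin(Y)+y*np.cos(Y))/1e3,z/1e3]
P=[w(75.3,58,70),w(75.3-27,58,142),w(75.3+27,58,142)]
for nm,q in(('side',cs),('top',ct)):
    hh=cv2.cvtColor(q['pixels'],cv2.COLOR_BGR2HSV);mm=((hh[...,0]>4)&(hh[...,0]<20)&(hh[...,1]>190)&(hh[...,2]>90)).astype(np.uint8)
    n,l,s,cc=cv2.connectedComponentsWithStats(mm);print(nm,'pred',np.round(proj(q,P)).tolist(),[(s[i].tolist()) for i in range(1,n) if s[i,4]>8])
# disturbance check of bystanders: frame difference vs start
for nm,q in(('side',cs),('top',ct)):
    d=cv2.absdiff(cv2.blur(q['pixels'],(3,3)),cv2.blur(cv2.imread(f'pics/{nm}0.png'),(3,3))).max(2)>30
    n,l,s,cc=cv2.connectedComponentsWithStats(d.astype(np.uint8));print(nm,'diff',[s[i].tolist() for i in range(1,n) if s[i,4]>10])
```

```text
tray tcp [ 74.1 -60.2 283.4] tilt 1.41 yaw-Y -0.0005 edge x,z [-69.6 222.2] w 1.0 F [ 0.2 -0.3  0. ] M [0.02 0.04 0.02] t 25.275
[218  36  10  25 153] [(143, [[49.6, 74.2], [58.4, 51.1]]), (20, [[39.5, 105.2], [52.4, 71.2]])]
[256  36  24  34 423] [(143, [[82.6, 73.9], [103.4, 43.3]]), (20, [[88.0, 104.8], [118.6, 59.7]])]
side pred [[333.0, 261.0], [328.0, 247.0], [349.0, 237.0]] [[337, 234, 13, 23, 143], [328, 243, 5, 19, 70]]
top pred [[350.0, 178.0], [354.0, 185.0], [357.0, 164.0]] []
side diff [[31, 0, 54, 51, 1836], [164, 0, 243, 113, 6378], [315, 0, 191, 91, 4476], [42, 18, 5, 4, 13], [0, 41, 18, 20, 131], [467, 47, 15, 6, 28], [22, 48, 50, 36, 484], [0, 51, 51, 51, 924], [43, 50, 14, 9, 75], [483, 53, 12, 13, 21], [383, 65, 5, 5, 12], [0, 73, 65, 194, 8621], [413, 73, 38, 25, 548], [448, 74, 44, 22, 397], [360, 89, 152, 175, 10437], [455, 91, 22, 5, 38], [151, 104, 24, 41, 444], [205, 185, 85, 80, 3542], [326, 232, 26, 35, 487], [17, 236, 29, 51, 369], [277, 268, 94, 85, 4357], [0, 284, 34, 48, 1233]]
top diff [[248, 112, 264, 272, 25596], [345, 163, 16, 12, 115], [233, 173, 55, 22, 605], [334, 181, 58, 56, 1480], [105, 187, 24, 14, 172], [237, 194, 53, 37, 1316], [259, 341, 18, 9, 77]]
```

```bash
python3 -c "
from h import *
print(bot.hand_in())"
```

```text
the job is handed in; nothing more can be done
None
```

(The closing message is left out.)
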